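# Check and sort the colour-coded bearing probes

### The job

Check each hand probe and sort it into the pot of its own colour, the red one first and then the blue. Before it goes into its pot, hold the probe upright and press its tip gently on the white middle of the spring pad of its own colour until the pad has gone at least half-way down, keep it there for about half a second, and never jam it hard or use the wrong stand. Leave each probe standing tip down in its pot, let go of it, and do not shift the bearings, the tester or the caliper.

Things in the scene. Friction and masses are not known exactly. Their poses are not given: they have to be found in the camera images.
- probe_red: red-capped hand probe: round aluminium bar 26 mm in diameter, 160 mm long, with a square red grip cap, 26 x 26 mm, over its top 60 mm (flats face its x and y); the foot tapers over the last 22 mm to a flat tip 8 mm across. About 0.16 kg. Origin at the centre of the tip's end face; z runs from tip to cap. Starts in a cradle, leaning 35 degrees from upright.
- probe_red_tip (a point): centre of the red probe's tip end face (the point that is pressed on the pad); axes as the probe's
- probe_blue: blue-capped hand probe: round aluminium bar 26 mm in diameter, 160 mm long, with a square blue grip cap, 26 x 26 mm, over its top 60 mm (flats face its x and y); the foot tapers over the last 22 mm to a flat tip 8 mm across. About 0.16 kg. Origin at the centre of the tip's end face; z runs from tip to cap. Starts in a cradle, leaning 35 degrees from upright.
- probe_blue_tip (a point): centre of the blue probe's tip end face (the point that is pressed on the pad); axes as the probe's
- cradle_1: fixed leaning aluminium trough on a grey foot 130 x 70 x 8 mm, holding one probe. Origin under the middle of the foot. The probe's tip rests at (40, 0, 30) mm, its axis leans 35 degrees from vertical to the cradle's -x: cap end at (-52, 0, 161) mm. Black side rails (44 mm over both) reach 80 mm up along the probe; its square cap stands free.
- cradle_2: fixed leaning aluminium trough on a grey foot 130 x 70 x 8 mm, holding one probe. Origin under the middle of the foot. The probe's tip rests at (40, 0, 30) mm, its axis leans 35 degrees from vertical to the cradle's -x: cap end at (-52, 0, 161) mm. Black side rails (44 mm over both) reach 80 mm up along the probe; its square cap stands free.
- stand_red: fixed stand with a red collar: dark steel foot 76 mm across, 20 mm high, collar to 50 mm, a steel column, on top a red spring pad 33 mm across with a white middle of 20 mm. The column's height differs each time (not reported): the pad's top is 78 to 103 mm above the table. Origin under the middle of the foot, on the pad's axis; z up.
- pad_red (a joint): how far the red pad is pressed down, in m: 0 free, 0.008 on its bottom stop; the spring takes about 1.6 N to start, 4 N at 3 mm and 8 N at the stop
- stand_blue: fixed stand with a blue collar: dark steel foot 76 mm across, 20 mm high, collar to 50 mm, a steel column, on top a blue spring pad 33 mm across with a white middle of 20 mm. The column's height differs each time (not reported): the pad's top is 78 to 103 mm above the table. Origin under the middle of the foot, on the pad's axis; z up.
- pad_blue (a joint): how far the blue pad is pressed down, in m: 0 free, 0.008 on its bottom stop; the spring takes about 1.6 N to start, 4 N at 3 mm and 8 N at the stop
- pot_red: fixed square open pot of red plastic, 72 x 72 mm outside, 95 mm high, walls 4 mm, floor about 4 mm. Origin under the middle of its base; z up, x and y along its sides.
- pot_blue: fixed square open pot of blue plastic, 72 x 72 mm outside, 95 mm high, walls 4 mm, floor about 4 mm. Origin under the middle of its base; z up, x and y along its sides.
- pot_yellow: fixed square open pot of yellow plastic, 72 x 72 mm outside, 95 mm high, walls 4 mm, floor about 4 mm. Origin under the middle of its base; z up, x and y along its sides. Stays empty.
- bearing_1: loose steel ball bearing lying flat, 84 mm outer diameter, 25 mm high, 0.7 kg; bystander. Origin under its middle
- bearing_2: loose steel ball bearing lying flat, 84 mm outer diameter, 25 mm high, 0.7 kg; bystander. Origin under its middle
- bearing_3: loose steel ball bearing lying flat, 84 mm outer diameter, 25 mm high, 0.7 kg; bystander. Origin under its middle
- tester: loose black hand-held tester lying flat, 85 x 150 x 34 mm, with a screen and yellow keys; bystander. Origin under its middle
- caliper: loose steel caliper lying flat, 190 mm long along its y, up to 12 mm high; bystander. Origin under the middle of its bar
Mind the look-alikes: they are no part of the job. What is shaped like the probe_red but orange is not meant.

How it is judged:
On the way, in this order (a step that is already met when the one before it is completed fails the run):
1. the red probe, within 0.22 rad of upright, its tip within 10 mm of the red stand's axis, presses the red pad down by more than 3 mm with over 2 N for 0.3 s (contact force between probe_red and stand_red above 2 N and value of joint pad_red above 0.003 m and horizontal distance between probe_red_tip and stand_red below 0.01 m and angle between probe_red's own z axis and vertical below 0.22 rad), for 0.3 s.
2. the red probe stands tip down in the red pot, let go (x of probe_red_tip in the frame of pot_red between -0.036 and 0.036 m and y of probe_red_tip in the frame of pot_red between -0.036 and 0.036 m and z of probe_red_tip in the frame of pot_red between -0.002 and 0.03 m and angle between probe_red's own z axis and vertical below 0.8 rad and contact force between the fingers and probe_red below 0.1 N and linear speed of probe_red below 0.03 m/s), for 0.2 s.
3. the blue probe, within 0.22 rad of upright, its tip within 10 mm of the blue stand's axis, presses the blue pad down by more than 3 mm with over 2 N for 0.3 s (contact force between probe_blue and stand_blue above 2 N and value of joint pad_blue above 0.003 m and horizontal distance between probe_blue_tip and stand_blue below 0.01 m and angle between probe_blue's own z axis and vertical below 0.22 rad), for 0.3 s.
At the end, for the whole second after the job is handed in: Each probe stands in the pot of its own colour, tip down and within 0.8 rad of upright, its tip inside the walls (36 mm of the middle along each side) and less than 30 mm above the pot's underside, at rest and not touched by the fingers (all of step 2 and x of probe_blue_tip in the frame of pot_blue between -0.036 and 0.036 m and y of probe_blue_tip in the frame of pot_blue between -0.036 and 0.036 m and z of probe_blue_tip in the frame of pot_blue between -0.002 and 0.03 m and angle between probe_blue's own z axis and vertical below 0.8 rad and contact force between the fingers and probe_blue below 0.1 N and linear speed of probe_blue below 0.03 m/s).
It fails at once if a probe presses on its own stand with more than 20 N (contact force between probe_red and stand_red above 20 N or contact force between probe_blue and stand_blue above 20 N).
It fails at once if a probe is pressed on the other colour's stand (over 2 N) (contact force between probe_red and stand_blue above 2 N or contact force between probe_blue and stand_red above 2 N).
It fails at once if a bearing is shifted by more than 20 mm (distance of any of bearing_1, bearing_2, bearing_3 from where it was at the start of the episode above 0.02 m).
It fails at once if the tester or the caliper is shifted by more than 20 mm (distance of any of tester, caliper from where it was at the start of the episode above 0.02 m).
It also fails if it takes over 69 s, if anything falls off the work surface, if the arm or the gripper's body presses on something with over 40 N, if the wrist force passes 120 N, or if a joint passes its speed limit or range.

### The arm

A 7-joint arm with a two-finger parallel gripper is mounted at the origin on the work surface. World frame = base frame: x ahead of the robot, y to its left, z up, the work surface at z = 0. Lengths are in m, angles in rad, forces in N, time in s.
With the tool pointing down it reaches from about 0.4 to 0.85 m from the base axis. Payload 10.4 kg.
Tool frame: the origin (TCP) lies at the very end of the fingers, on their centre line; the grasp point (between the pads) lies 19 mm behind it; z points along the fingers, y is the line along which they close (so a half turn about z gives the same grasp; the last joint's range is limited). The gripper opens to 87 mm and grips with 3 to 60 N. Pads are 19 mm wide; open, the fingers measure 117 mm over their backs; the gripper's body (75 mm by 190 mm) begins 51 mm behind the grasp point.
Start: joints at [-1.154, 0.332, -0.065, 1.46, 0.022, 1.35, -0.088], TCP at [0.266, 0.566, 0.223] pointing down, gripper open.
Joint ranges: [-2.6, 2.6], [-0.5, 2.12], [-1.47, 1.34], [0.16, 2.42], [-1.27, 4.41], [0.06, 2.06], [-2.6, 2.6]. Speed limits (rad/s): [2.22, 2.22, 2.79, 2.79, 3.14, 3.14, 3.14].

### API

Orientations are given as a unit quaternion [x, y, z, w].
In Python, from bench import * gives the robot as it stands.
- The arm moves only by the tool carry_out, never from a script. Its argument "deltas" is a list of rows, each an object with "hand": the finger opening in mm, from 0 to 87; "dp": the shift along the tool's x, y, z each as a share of 250 mm, from -1 to 1, a list of three; "spin": the turn about the tool's z as a share of pi rad, from -1 to 1. In form: [{"hand": hand, "dp": [dx, dy, dz], "spin": spin}, ...]. A call has 1 to 20 rows; each row is the pose to reach, as a shift and turn from the pose commanded when the call began, along the tool's axes at that moment, turning the shorter way round; what a row does not reach only later rows make up. A row lasts 1/10 s, in which the tool goes at most 50 mm and 8.59 degrees, less where a joint would pass 70% of its speed; a pose out of reach is approached as far as the arm can. A call with a number of a shift or a turn outside -1 to 1 is refused whole. A call with a gripper value outside its range is refused whole. The fingers move at their own pace and stop on an object; "force" is the grip in N (left out, the last holds). Time passes only in rows, so rows that repeat a pose let the fingers close. It gives the time, the measured TCP pose, the force, the opening and the grip force at its end, in the units of the state.
- read_state(): the state, without advancing time (a new reading comes with each control period).
- camera(name): name is "side" or "top" or "wrist"; returns the picture (384x512x3 uint8, red, green, blue); there is no depth.
- get_calibration(name): a dict with "fx", "fy", "cx", "cy" (pixels), "R" (3x3) and "t" (3): a world point X has camera coordinates R X + t; the wrist camera has in their place "mount" (4x4, takes a point from camera to tool coordinates, whose origin is the TCP and whose axes are the flange's). Camera axes: x right, y down, z forward; pixel columns grow to the right and rows downward; lengths in m; the calibration is good to about 2 mm. A picture is of the moment at which its call begins: read the wrist's pose just before it. get_calibration takes no time and is no camera call.
- close_job(): hands the job in; it is judged then, once.
The state is a dict: "time": time; "joint_positions": joint angles; "joint_vel": joint speeds; "joint_torque": joint torques, N m; "ee_pos": TCP position; "eef_rot": TCP orientation; "ft_force": force on the tool from outside, world axes, zero at the start; "torque": the same for the moment, N m; "width": finger opening in m; "grip_force": force on a finger pad.
Only numpy, scipy, OpenCV 4.12 (cv2) and the standard library are available. Lean on these libraries where they do the work, as an engineer would, in place of code of your own. Each camera call takes 0.05 s, during which the arm holds its last target. There are 200 camera calls.

## Working session

There is one attempt and no reset: what is moved stays moved. The work goes in short steps, Python scripts to look and compute and a tool call to move; the robot and the scene stay as the last step left them, time stands still between calls to the robot, and variables do not carry over. Pictures are saved under pics/ and viewed, at most 10 in all, crops included, and the job is handed in when it is done.

Besides the shell and the picture viewer there is one more tool, called as name(argument=value, ...) on one line, values as JSON. carry_out: Moves the arm, as the interface text tells. Its arguments: {"type":"object","properties":{"deltas":{"type":"array","items":{"type":"object","properties":{"hand":{"type":"number"},"dp":{"type":"array","items":{"type":"number","minimum":-1,"maximum":1}},"spin":{"type":"number","minimum":-1,"maximum":1}}}},"force":{"type":"number"}},"required":["deltas"]}

```bash
mkdir -p pics; python3 - <<'E'
from bench import *
import cv2, numpy as np
for n in("top","side"):
    im=camera(n); cv2.imwrite(f"pics/{n}0.png",cv2.cvtColor(im,cv2.COLOR_RGB2BGR))
    c=get_calibration(n); print(n,{k:np.round(np.array(v),4).tolist() for k,v in c.items()})
c=get_calibration("wrist");print(np.round(np.array(c["mount"]),4).tolist(),c["fx"])
s=read_state();print(s)
E
```

```text
top {'fx': 486.7748, 'fy': 486.7748, 'cx': 260.7532, 'cy': 186.1313, 'R': [[-0.0239, -0.9997, 0.0022], [-0.9914, 0.0234, -0.1291], [0.129, -0.0053, -0.9916]], 't': [0.029, 0.4347, 1.49]}
side {'fx': 458.8456, 'fy': 458.8456, 'cx': 256.0564, 'cy': 187.9974, 'R': [[0.9984, -0.0559, -0.0025], [-0.034, -0.57, -0.821], [0.0444, 0.8198, -0.571]], 't': [-0.4298, 0.0828, 1.1298]}
[[-0.0001, -0.9664, -0.2571, 0.0693], [1.0, -0.0005, 0.0014, -0.0008], [-0.0015, -0.2571, 0.9664, -0.1626], [0.0, 0.0, 0.0, 1.0]] 288.37411455397137
{'time': 0.1, 'joint_positions': array([-1.15357895,  0.33279832, -0.06467036,  1.46087379,  0.02162377,
        1.34993008, -0.08849512]), 'joint_vel': array([ 0.00030489, -0.00045025,  0.00038563, -0.00275817,  0.00197922,
       -0.00179232, -0.00034688]), 'joint_torque': array([ 1.68288207e-03, -6.24541283e+01,  2.48413399e-02, -3.90719426e+01,
       -6.14064583e-02,  3.65170150e-02,  1.31943685e-05]), 'ee_pos': array([0.26598196, 0.56517586, 0.22183205]), 'eef_rot': array([ 2.18139659e-01,  9.75917342e-01, -6.49705591e-04, -9.68601809e-05]), 'ft_force': array([ 0.10511787, -0.69778552, -0.13503916]), 'torque': array([-0.04454374,  0.00693391, -0.01646239]), 'grip_force': 0.0, 'width': 0.08699303926798667}
```

View pics/top0.png

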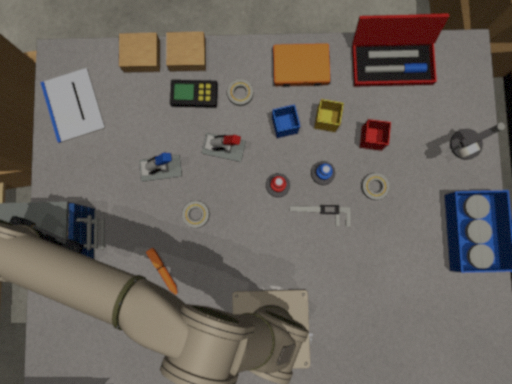

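View pics/side0.png

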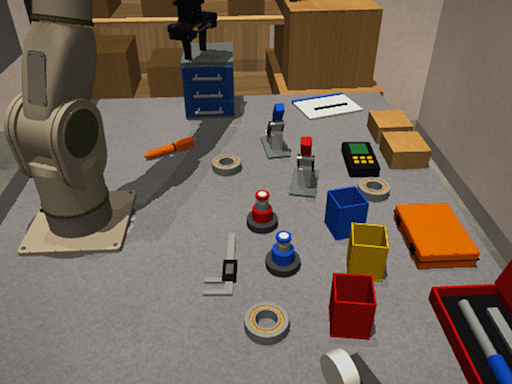

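Top view: the red probe's cap is at about (230,140) and the blue cap at (162,159), each in its cradle. Stands are at (279,184) red and (323,172) blue. Pots are at (286,121) blue, (329,115) yellow and (376,135) red. The orange decoy is at (162,270). The side view shows the same layout, with the stands at (262,205) and (284,250).

```bash
cat > h.py <<'E'
from bench import *
import cv2, numpy as np
from scipy.spatial.transform import Rotation as Ro
def cam(n,im=None,st=None):
    """K, R, t ; wrist from measured pose"""
    c=get_calibration(n)
    K=np.array([[c["fx"],0,c["cx"]],[0,c["fy"],c["cy"]],[0,0,1]])
    if "R" in c: return K,np.array(c["R"]),np.array(c["t"])
    T=np.eye(4);T[:3,:3]=Ro.from_quat(st["eef_rot"]).as_matrix();T[:3,3]=st["ee_pos"]
    W=np.linalg.inv(T@np.array(c["mount"]));return K,W[:3,:3],W[:3,3]
def ray(C,px):
    K,R,t=C;d=R.T@np.linalg.solve(K,[px[0],px[1],1.]);return -R.T@t,d/np.linalg.norm(d)
def onz(C,px,z):
    o,d=ray(C,px);return o+d*(z-o[2])/d[2]
def tri(rs):
    A=sum(np.eye(3)-np.outer(d,d) for o,d in rs);b=sum((np.eye(3)-np.outer(d,d))@o for o,d in rs)
    p=np.linalg.solve(A,b);return p,max(np.linalg.norm(np.cross(p-o,d)) for o,d in rs)
def proj(C,X):
    K,R,t=C;q=K@(R@np.array(X)+t);return q[:2]/q[2]
HUE={"red":[(0,8),(172,180)],"blue":[(100,125)],"yellow":[(22,35)],"orange":[(8,20)]}
def blobs(im,col,amin=25,box=None,smin=130,vmin=50):
    h=cv2.cvtColor(im,cv2.COLOR_RGB2HSV);m=np.zeros(im.shape[:2],np.uint8)
    for a,b in HUE[col]: m|=cv2.inRange(h,(a,smin,vmin),(b,255,255))
    if box: k=np.zeros_like(m);k[box[1]:box[3],box[0]:box[2]]=255;m&=k
    n,_,s,c=cv2.connectedComponentsWithStats(m)
    return [(np.round(c[i],1),s[i].tolist()) for i in range(1,n) if s[i,4]>=amin],m
def white(im,box):
    h=cv2.cvtColor(im,cv2.COLOR_RGB2HSV);m=cv2.inRange(h,(0,0,170),(180,60,255))
    k=np.zeros_like(m);k[box[1]:box[3],box[0]:box[2]]=255;m&=k
    n,_,s,c=cv2.connectedComponentsWithStats(m);return [(np.round(c[i],1),s[i].tolist()) for i in range(1,n) if s[i,4]>=4]
E
python3 - <<'E'
from h import *
ims={n:cv2.cvtColor(cv2.imread(f"pics/{n}0.png"),cv2.COLOR_BGR2RGB) for n in("top","side")}
T=cam("top");S=cam("side")
for n,bx in(("top",(130,90,400,200)),("side",(200,90,400,345))):
    for c in("red","blue","yellow"):
        for b in blobs(ims[n],c,25,bx)[0]: print(n,c,b, np.round(onz(T if n=="top" else S,b[0],.095),3) )
    print("white",white(ims[n],(265,160,335,195) if n=="top" else (245,180,300,250)))
E
python3 - <<'E'
import cv2
a=cv2.imread("pics/top0.png")[90:210,130:390];cv2.imwrite("pics/topc.png",cv2.resize(a,None,fx=3,fy=3,interpolation=cv2.INTER_CUBIC))
E
```

```text
top red (array([375. , 134.4]), [360, 120, 31, 30, 731]) [ 0.576 -0.33   0.095]
top red (array([231.5, 139.6]), [223, 135, 18, 10, 145]) [0.57  0.104 0.095]
top red (array([277.5, 184.3]), [270, 176, 16, 16, 143]) [ 0.431 -0.031  0.095]
top blue (array([285.3, 120.7]), [273, 106, 27, 31, 643]) [ 0.625 -0.06   0.095]
top blue (array([162.8, 158.5]), [155, 153, 16, 12, 138]) [0.517 0.311 0.095]
top blue (array([322.8, 172.5]), [316, 164, 16, 16, 134]) [ 0.463 -0.168  0.095]
top yellow (array([200.5,  95. ]), [198, 90, 6, 11, 58]) [0.711 0.196 0.095]
top yellow (array([207.5,  94.9]), [205, 90, 6, 11, 55]) [0.711 0.175 0.095]
top yellow (array([328.4, 114.9]), [315, 100, 28, 31, 621]) [ 0.64  -0.192  0.095]
white []
side red (array([305.8, 145.3]), [301, 137, 11, 18, 172]) [0.576 0.178 0.095]
side red (array([261.7, 195.6]), [255, 190, 14, 11, 80]) [ 0.441 -0.049  0.095]
side red (array([261.7, 214.8]), [252, 204, 20, 20, 268]) [ 0.436 -0.12   0.095]
side red (array([351.8, 305.6]), [329, 273, 48, 67, 2735]) [ 0.574 -0.381  0.095]
side blue (array([218.6, 101.8]), [200, 90, 34, 26, 514]) [0.336 0.476 0.095]
side blue (array([316.4,  96.9]), [292, 93, 51, 10, 76]) [0.658 0.495 0.095]
side blue (array([278. , 111.6]), [273, 103, 11, 18, 159]) [0.521 0.392 0.095]
side blue (array([344.6, 210.4]), [325, 186, 44, 54, 1676]) [ 0.619 -0.115  0.095]
side blue (array([283. , 237.4]), [276, 231, 15, 12, 95]) [ 0.475 -0.197  0.095]
side blue (array([282.4, 255.8]), [272, 243, 22, 23, 334]) [ 0.468 -0.251  0.095]
side yellow (array([355.6, 159.4]), [352, 156, 8, 8, 39]) [0.694 0.097 0.095]
side yellow (array([367.6, 250.1]), [347, 222, 42, 59, 1658]) [ 0.637 -0.244  0.095]
white [(array([261.5, 193.3]), [258, 191, 8, 5, 30]), (array([283.2, 235.1]), [279, 232, 10, 7, 50])]
```

View pics/topc.png

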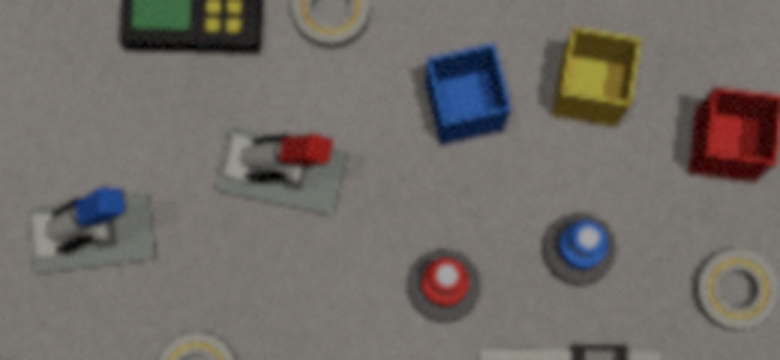

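carry_out(deltas=[{"hand": 87, "dp": [-0.2, -0.08, -0.1], "spin": 0}, {"hand": 87, "dp": [-0.4, -0.16, -0.2], "spin": 0}, {"hand": 87, "dp": [-0.6, -0.25, -0.28], "spin": 0}, {"hand": 87, "dp": [-0.8, -0.33, -0.28], "spin": 0}, {"hand": 87, "dp": [-1, -0.42, -0.28], "spin": 0}])

```text
time: 0.6
ee_pos: [0.4261, 0.3885, 0.292]
eef_rot: [0.218, 0.976, 0.001, 0.0]
ft_force: [1.7, 0.3, 0.3]
width: 0.0872
grip_force: 0.0
```

carry_out(deltas=[{"hand": 87, "dp": [-0.15, -0.06, 0], "spin": 0.04}, {"hand": 87, "dp": [-0.3, -0.12, 0], "spin": 0.08}, {"hand": 87, "dp": [-0.51, -0.22, 0], "spin": 0.12}, {"hand": 87, "dp": [-0.51, -0.22, 0], "spin": 0.16}, {"hand": 87, "dp": [-0.51, -0.22, 0], "spin": 0.2}, {"hand": 87, "dp": [-0.51, -0.22, 0], "spin": 0.24}, {"hand": 87, "dp": [-0.51, -0.22, 0], "spin": 0.28}, {"hand": 87, "dp": [-0.51, -0.22, 0], "spin": 0.32}, {"hand": 87, "dp": [-0.51, -0.22, 0], "spin": 0.36}, {"hand": 87, "dp": [-0.51, -0.22, 0], "spin": 0.36}, {"hand": 87, "dp": [-0.51, -0.22, 0], "spin": 0.36}, {"hand": 87, "dp": [-0.51, -0.22, 0], "spin": 0.36}])

```text
time: 1.8
ee_pos: [0.5169, 0.2858, 0.2909]
eef_rot: [0.706, 0.708, -0.0, -0.0]
ft_force: [0.1, 0.4, -0.5]
width: 0.0872
grip_force: 0.0
```

```bash
python3 - <<'E'
from h import *
T=cam("top");S=cam("side")
for n,a,b in(("padR",(279,181.7),(261.5,193.3)),("padB",(326,169.3),(283.2,235.1)),("capR",(231.5,139.6),(305.8,145.3)),("capB",(162.8,158.5),(278,111.6))):
    p,e=tri([ray(T,a),ray(S,b)]);print(n,np.round(p,4),round(e,4))
s=read_state();im=camera("wrist");cv2.imwrite("pics/w1.png",cv2.cvtColor(im,cv2.COLOR_RGB2BGR))
np.save("w1.npy",{k:s[k] for k in("ee_pos","eef_rot")},allow_pickle=True)
print(s["time"],s["ee_pos"],s["eef_rot"],s["joint_positions"])
C=cam("wrist",st=s)
for c in("red","blue"):
    for b in blobs(im,c,60)[0]: print(c,b,np.round(onz(C,b[0],.136),3))
E
```

```text
padR [ 0.4402 -0.0358  0.0922] 0.0012
padB [ 0.4758 -0.1789  0.0855] 0.0015
capR [0.5614 0.1016 0.1382] 0.0011
capB [0.51   0.3026 0.1375] 0.0011
1.8 [0.51688564 0.28582558 0.29094087] [ 7.06053973e-01  7.08158016e-01 -8.91047521e-05 -5.03542296e-05] [-0.80613539  0.2273362   0.2709534   1.46181213 -0.06078225  1.4608697
 -0.53216571]
blue (array([241.4, 164.4]), [229, 137, 26, 54, 1172]) [0.51  0.302 0.136]
```

View pics/w1.png

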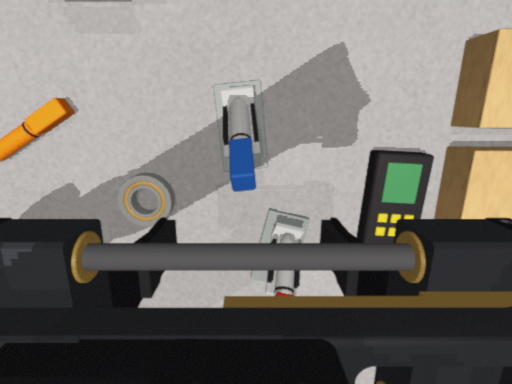

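Wrist view: the blue probe lies in its cradle, with the cap at (241,164) and the foot end edge from (214,83) to (260,81). The red cradle's foot end edge runs from (268,210) to (308,216), and its cap is hidden behind the gripper.

```bash
python3 - <<'E'
from h import *
s=np.load("w1.npy",allow_pickle=True).item();C=cam("wrist",st=s)
for n,a,b,cap in(("B",(214,83),(260,81),(.510,.3023)),("R",(268,210),(308,216),(.5614,.1016))):
    P,Q=onz(C,a,.008)[:2],onz(C,b,.008)[:2];m=(P+Q)/2;v=m-np.array(cap)
    e=Q-P
    print(n,P,Q,"edge len",np.linalg.norm(e),"az from edge",np.degrees(np.arctan2(e[0],-e[1])) ,"az from cap",np.degrees(np.arctan2(v[1],v[0])),"dist",np.linalg.norm(v))
im=cv2.cvtColor(cv2.imread("pics/w1.png"),cv2.COLOR_BGR2RGB)
m=blobs(im,"blue",60,(200,100,280,200))[1];c=max(cv2.findContours(m,0,2)[0],key=cv2.contourArea);print(cv2.approxPolyDP(c,3,True)[:,0].tolist())
T=cam("top")
for n,f in(("R",[(230,130),(350,155),(336,213),(216,190)]),("B",[(30,212),(152,195),(157,262),(33,272)])):
    W=np.array([onz(T,(x/3+130,y/3+90),.006)[:2] for x,y in f]);v=W[0]+W[3]-W[1]-W[2];print(n,W.mean(0),np.degrees(np.arctan2(v[1],v[0])),np.linalg.norm(v)/2)
E
```

```text
B [0.46783326 0.39975036] [0.53465903 0.4026804 ] edge len 0.06688997561222988 az from edge 92.51058255700949 az from cap 95.05741185368531 dist 0.09930197492740726
R [0.55033362 0.20569825] [0.61596279 0.19554148] edge len 0.06641045617522832 az from edge 81.20269932540957 az from cap 77.61254295028836 dist 0.10138006852331026
[[249, 137], [231, 139], [229, 143], [234, 190], [254, 187]]
R [0.56607434 0.13204664] 77.15395719055813 0.13073380083482505
B [0.50251621 0.33413517] 95.02778711146678 0.13067275560034844
```

carry_out(deltas=[{"hand": 87, "dp": [-0.15, 0.04, 0], "spin": 0.03}, {"hand": 87, "dp": [-0.3, 0.08, 0.05], "spin": 0.067}, {"hand": 87, "dp": [-0.45, 0.12, 0.1], "spin": 0.067}, {"hand": 87, "dp": [-0.6, 0.178, 0.2], "spin": 0.067}, {"hand": 87, "dp": [-0.737, 0.178, 0.3], "spin": 0.067}, {"hand": 87, "dp": [-0.737, 0.178, 0.364], "spin": 0.067}, {"hand": 87, "dp": [-0.737, 0.178, 0.364], "spin": 0.067}, {"hand": 87, "dp": [-0.737, 0.178, 0.364], "spin": 0.067}])

```text
time: 2.65
ee_pos: [0.5615, 0.1025, 0.2006]
eef_rot: [0.777, 0.63, 0.0, -0.0]
ft_force: [0.1, 0.4, 0.9]
width: 0.0873
grip_force: 0.0
```

```bash
python3 - <<'E'
from h import *
s=read_state();im=camera("wrist");cv2.imwrite("pics/w2.png",cv2.cvtColor(im,cv2.COLOR_RGB2BGR))
print(s["ee_pos"],s["eef_rot"],s["joint_positions"][6])
C=cam("wrist",st=s)
u=np.array([np.cos(np.radians(78)),np.sin(np.radians(78)),0]);c=np.array([.5614,.1016,.1365])
print("expected px cap",proj(C,c), "tip",proj(C,c+.0746*u-[0,0,.1065]))
for b in blobs(im,"red",60)[0]: print(b)
E
```

```text
[0.56149289 0.10252568 0.20057386] [ 7.76873102e-01  6.29657142e-01  1.90371963e-04 -1.76988956e-04] -0.39283602721476396
expected px cap [247.35720512 203.2668313 ] tip [247.49344232 110.94652002]
(array([247.7, 205. ]), [231, 167, 34, 75, 2327])
(array([180.5, 289.9]), [159, 275, 40, 34, 796])
```

View pics/w2.png

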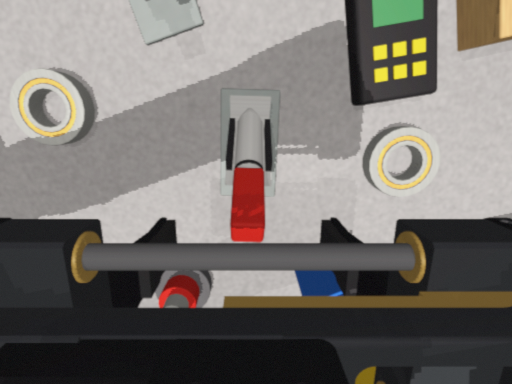

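The red cap is at (248,205), where it was expected. It is centred between the fingers and aligned with them, so I'll descend and grip lightly.

carry_out(deltas=[{"hand": 87, "dp": [0, 0, 0.1], "spin": 0}, {"hand": 87, "dp": [0, 0, 0.22], "spin": 0}, {"hand": 87, "dp": [0, 0, 0.33], "spin": 0}, {"hand": 40, "dp": [0, 0, 0.33], "spin": 0}, {"hand": 24, "dp": [0, 0, 0.33], "spin": 0}, {"hand": 20, "dp": [0, 0, 0.33], "spin": 0}, {"hand": 20, "dp": [0, 0, 0.33], "spin": 0}, {"hand": 20, "dp": [0, 0, 0.33], "spin": 0}, {"hand": 20, "dp": [0, 0, 0.33], "spin": 0}, {"hand": 20, "dp": [0, 0, 0.33], "spin": 0}], force=5)

```text
time: 3.7
ee_pos: [0.5615, 0.1016, 0.1178]
eef_rot: [0.777, 0.629, 0.0, 0.0]
ft_force: [0.1, 0.3, 0.1]
width: 0.0387
grip_force: 0.0
```

carry_out(deltas=[{"hand": 20, "dp": [0, 0, 0], "spin": 0}, {"hand": 20, "dp": [0, 0, 0], "spin": 0}, {"hand": 20, "dp": [0, 0, 0], "spin": 0}, {"hand": 20, "dp": [0, 0, 0], "spin": 0}, {"hand": 20, "dp": [0, 0, 0], "spin": 0}])

```text
time: 4.2
ee_pos: [0.5615, 0.1016, 0.1176]
eef_rot: [0.777, 0.629, 0.0, -0.0]
ft_force: [0.0, 0.2, 0.3]
width: 0.0262
grip_force: 4.9
```

carry_out(deltas=[{"hand": 20, "dp": [0.038, 0, -0.022], "spin": 0}, {"hand": 20, "dp": [0.079, 0, -0.043], "spin": 0}, {"hand": 20, "dp": [0.12, 0, -0.061], "spin": 0}, {"hand": 20, "dp": [0.164, 0, -0.074], "spin": 0}, {"hand": 20, "dp": [0.164, 0, -0.074], "spin": 0}])

```text
time: 4.7
ee_pos: [0.5706, 0.1445, 0.1368]
eef_rot: [0.777, 0.63, 0.001, -0.0]
ft_force: [-0.5, 0.5, 0.4]
width: 0.0264
grip_force: 5.0
```

```bash
python3 - <<'E'
from h import *
im=camera("side");a=im[100:220,240:380];cv2.imwrite("pics/s2.png",cv2.resize(cv2.cvtColor(a,cv2.COLOR_RGB2BGR),None,fx=4,fy=4))
s=read_state();print(s["ft_force"],s["grip_force"],s["ee_pos"])
E
```

```text
[-0.18196861 -0.63423913 -1.63292287] 4.9999881187977735 [0.57025634 0.14316046 0.13624571]
```

View pics/s2.png

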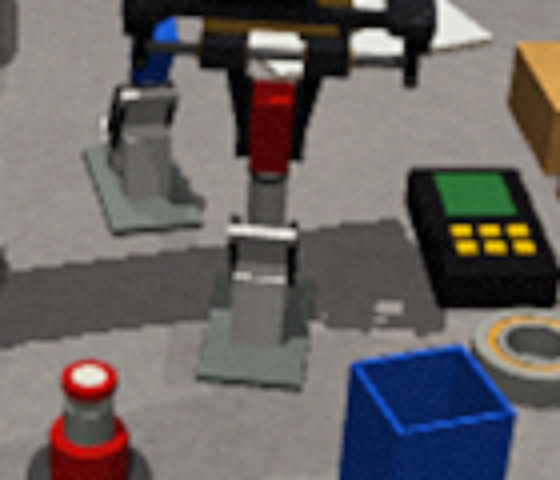

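The side view shows the red cap held between the fingers at (270,125) in the crop, with the bar still in the trough. Forces are small, so the pivot is working and I'll finish it.

carry_out(deltas=[{"hand": 20, "dp": [0.044, 0, -0.01], "spin": 0}, {"hand": 20, "dp": [0.089, 0, -0.016], "spin": 0}, {"hand": 20, "dp": [0.134, 0, -0.018], "spin": 0}, {"hand": 20, "dp": [0.134, 0, -0.018], "spin": 0}, {"hand": 20, "dp": [0.134, 0, -0.018], "spin": 0}])

```text
time: 5.25
ee_pos: [0.5769, 0.1749, 0.1403]
eef_rot: [0.777, 0.629, -0.0, -0.0]
ft_force: [-1.0, -0.8, -1.3]
width: 0.0261
grip_force: 5.0
```

carry_out(deltas=[{"hand": 20, "dp": [0, 0, 0], "spin": 0}, {"hand": 20, "dp": [0, 0, 0], "spin": 0}, {"hand": 20, "dp": [0, 0, -0.1], "spin": 0}, {"hand": 20, "dp": [0, 0, -0.25], "spin": 0}, {"hand": 20, "dp": [0, 0, -0.4], "spin": 0}, {"hand": 20, "dp": [0, 0, -0.52], "spin": 0}, {"hand": 20, "dp": [0, 0, -0.52], "spin": 0}, {"hand": 20, "dp": [0, 0, -0.52], "spin": 0}], force=40)

```text
time: 6.05
ee_pos: [0.5771, 0.1742, 0.2706]
eef_rot: [0.778, 0.629, 0.0, 0.0]
ft_force: [-0.7, -0.6, -1.3]
width: 0.0258
grip_force: 40.0
```

```bash
python3 - <<'E'
from h import *
s=read_state();print(s["ft_force"],s["grip_force"],s["width"],s["ee_pos"],s["eef_rot"],s["time"])
im=camera("side");cv2.imwrite("pics/s3f.png",im[:,:,::-1]);w=camera("wrist");top=camera("top")[:,:,::-1]
a=cv2.resize(im[60:210,220:400,::-1],None,fx=2.1,fy=2.1)[:315];b=w[:,60:460,::-1][:315]
cv2.imwrite("pics/s3.png",np.hstack([a,b]))
S=cam("side");print(proj(S,s["ee_pos"]),proj(S,s["ee_pos"]-[0,0,.111]))
C=cam("wrist",st=s);print(proj(C,s["ee_pos"]-[0,0,.111]), proj(C,s["ee_pos"]))
E
```

```text
[-0.705084   -0.57474659 -1.29100463] 39.99995985534042 0.025773306892320505 [0.5771214  0.17420834 0.27064948] [7.77589546e-01 6.28772080e-01 4.10688764e-04 9.47485516e-06] 6.05
[310.59750157  84.35630335] [307.84034171 124.43759185]
[247.25008352 188.23001506] [247.05517722 232.9832612 ]
```

View pics/s3.png

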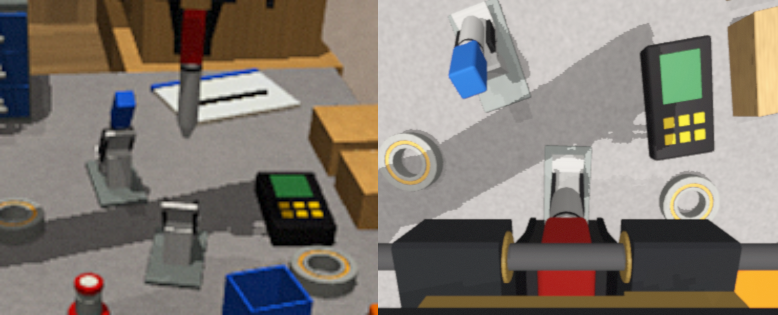

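```bash
python3 - <<'E'
from h import *
s=read_state();w=camera("wrist");im=camera("side")
a=cv2.resize(im[75:135,285:335,::-1],None,fx=8,fy=8,interpolation=0)
b=cv2.resize(w[140:220,223:273,::-1],None,fx=6,fy=6,interpolation=0)
cv2.imwrite("pics/z1.png",np.hstack([a,b]))
E
```

```text
(no output)
```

View pics/z1.png

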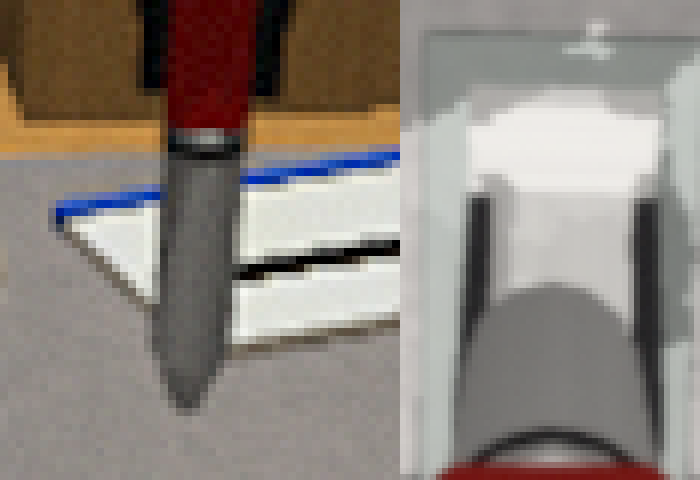

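The tip shows at about (308.5,125.6) in the side frame and the wrist apex at row 187. So the probe is upright within about 0.06 rad, with the tip about 6 mm toward tool -x. I'll carry it over the red pad.

carry_out(deltas=[{"hand": 20, "dp": [-0.12, -0.05, 0], "spin": 0}, {"hand": 20, "dp": [-0.27, -0.1, 0], "spin": 0}, {"hand": 20, "dp": [-0.42, -0.16, 0], "spin": 0}, {"hand": 20, "dp": [-0.57, -0.22, 0], "spin": 0}, {"hand": 20, "dp": [-0.72, -0.28, 0], "spin": 0}, {"hand": 20, "dp": [-0.84, -0.33, 0.05], "spin": 0}, {"hand": 20, "dp": [-0.909, -0.361, 0.12], "spin": 0}, {"hand": 20, "dp": [-0.909, -0.361, 0.18], "spin": 0}, {"hand": 20, "dp": [-0.909, -0.361, 0.18], "spin": 0}, {"hand": 20, "dp": [-0.909, -0.361, 0.18], "spin": 0}])

```text
time: 7.3
ee_pos: [0.4413, -0.0287, 0.2257]
eef_rot: [0.777, 0.629, -0.0, -0.0]
ft_force: [0.0, 0.3, -1.6]
width: 0.026
grip_force: 40.0
```

```bash
python3 - <<'E'
from h import *
s=read_state();w=camera("wrist");im=camera("side")
print(s["ee_pos"],s["ft_force"],s["width"])
S=cam("side");C=cam("wrist",st=s)
u=Ro.from_quat(s["eef_rot"]).as_matrix()[:,0];tip=s["ee_pos"]-.0065*u-[0,0,.111]
print("tip exp side",proj(S,tip),"pad",proj(S,[.4402,-.0358,.092]))
print("wrist tip",proj(C,tip),"pad",proj(C,[.4402,-.0358,.092]))
a=cv2.resize(im[130:230,225:295,::-1],None,fx=5,fy=5,interpolation=0)
b=cv2.resize(w[140:240,200:290,::-1],None,fx=5,fy=5,interpolation=0)
cv2.imwrite("pics/z2.png",np.hstack([a,b]))
E
```

```text
[ 0.44128997 -0.02866579  0.22567381] [ 0.0273253   0.29678093 -1.62913681] 0.02600674815657266
tip exp side [260.86784895 185.23060898] pad [260.96967026 193.45058719]
wrist tip [247.35949953 194.54872882] pad [247.79254667 189.49547389]
```

View pics/z2.png

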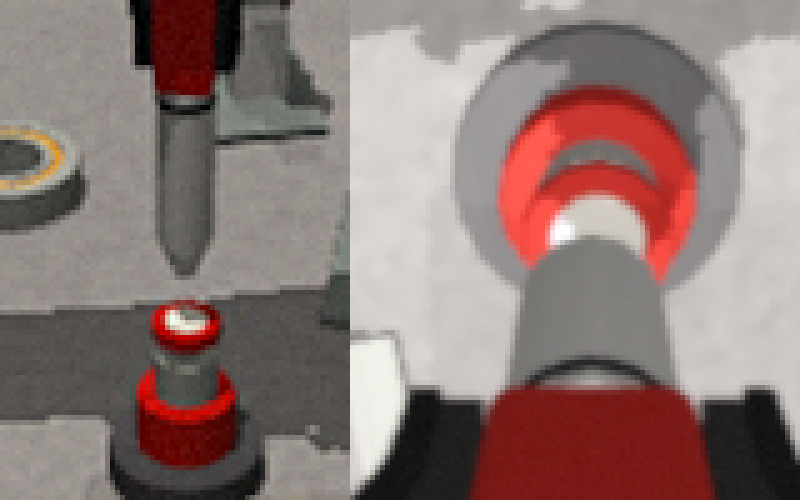

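The side crop shows the tip at (262,184) directly above the white middle at (262,194). In the wrist view the bar and the white disc are centred on the same column (~249), so I'll descend slowly while watching the force.

carry_out(deltas=[{"hand": 20, "dp": [0, 0, 0.03], "spin": 0}, {"hand": 20, "dp": [0, 0, 0.055], "spin": 0}, {"hand": 20, "dp": [0, 0, 0.075], "spin": 0}, {"hand": 20, "dp": [0, 0, 0.08], "spin": 0}, {"hand": 20, "dp": [0, 0, 0.08], "spin": 0}, {"hand": 20, "dp": [0, 0, 0.08], "spin": 0}])

```text
time: 8.0
ee_pos: [0.4414, -0.0289, 0.2057]
eef_rot: [0.777, 0.629, 0.0, 0.0]
ft_force: [-0.1, 0.5, 0.1]
width: 0.0256
grip_force: 40.0
```

carry_out(deltas=[{"hand": 20, "dp": [0, 0, 0.004], "spin": 0}, {"hand": 20, "dp": [0, 0, 0.008], "spin": 0}, {"hand": 20, "dp": [0, 0, 0.008], "spin": 0}])

```text
time: 8.3
ee_pos: [0.4412, -0.0289, 0.2035]
eef_rot: [0.777, 0.629, -0.0, -0.0]
ft_force: [0.9, -0.1, -0.9]
width: 0.0257
grip_force: 40.0
```

carry_out(deltas=[{"hand": 20, "dp": [0, 0, 0.004], "spin": 0}, {"hand": 20, "dp": [0, 0, 0.008], "spin": 0}, {"hand": 20, "dp": [0, 0, 0.008], "spin": 0}])

```text
time: 8.6
ee_pos: [0.4412, -0.0289, 0.2014]
eef_rot: [0.777, 0.629, -0.0, -0.0]
ft_force: [-0.5, -0.7, -1.2]
width: 0.0261
grip_force: 40.0
```

carry_out(deltas=[{"hand": 20, "dp": [0, 0, 0.004], "spin": 0}, {"hand": 20, "dp": [0, 0, 0.008], "spin": 0}, {"hand": 20, "dp": [0, 0, 0.008], "spin": 0}])

```text
time: 8.9
ee_pos: [0.4414, -0.0289, 0.1996]
eef_rot: [0.777, 0.629, 0.0, 0.0]
ft_force: [-0.5, -0.2, 1.2]
width: 0.0257
grip_force: 40.0
```

carry_out(deltas=[{"hand": 20, "dp": [0, 0, 0.004], "spin": 0}, {"hand": 20, "dp": [0, 0, 0.008], "spin": 0}, {"hand": 20, "dp": [0, 0, 0.008], "spin": 0}])

```text
time: 9.2
ee_pos: [0.4414, -0.0289, 0.1976]
eef_rot: [0.777, 0.629, 0.0, 0.0]
ft_force: [-0.4, 0.2, 3.0]
width: 0.0262
grip_force: 40.0
```

carry_out(deltas=[{"hand": 20, "dp": [0, 0, 0.004], "spin": 0}, {"hand": 20, "dp": [0, 0, 0.006], "spin": 0}, {"hand": 20, "dp": [0, 0, 0.006], "spin": 0}])

```text
time: 9.5
ee_pos: [0.4414, -0.0289, 0.1961]
eef_rot: [0.777, 0.629, 0.0, 0.0]
ft_force: [-0.7, 0.5, 3.5]
width: 0.0259
grip_force: 40.0
```

```bash
python3 - <<'E'
from h import *
for i in range(3):
    s=read_state();im=camera("side");print(s["ee_pos"][2],s["ft_force"])
b=cv2.imread("pics/s3f.png")
for n,x in(("before",cv2.imread("pics/s3f.png")[:,:,::-1]),("now",im)): print(n,[q for q in blobs(x,"red",20,(245,180,280,230))[0]])
E
```

```text
0.19611168414904628 [-0.69646709  0.54669473  3.47530983]
0.19615633178327596 [-1.06661024  0.51160578  4.09581895]
0.19613556082909234 [-0.82577749 -0.03014781  4.04335559]
before [(array([261.8, 195.5]), [255, 190, 14, 11, 77]), (array([261.7, 214.9]), [252, 204, 20, 20, 267])]
now [(array([261.7, 197.5]), [255, 192, 14, 10, 73]), (array([261.8, 214.7]), [252, 204, 20, 20, 275])]
```

carry_out(deltas=[{"hand": 20, "dp": [0, 0, 0.001], "spin": 0}, {"hand": 20, "dp": [0, 0, 0.001], "spin": 0}, {"hand": 20, "dp": [0, 0, 0.001], "spin": 0}, {"hand": 20, "dp": [0, 0, 0.001], "spin": 0}, {"hand": 20, "dp": [0, 0, 0.001], "spin": 0}, {"hand": 20, "dp": [0, 0, -0.05], "spin": 0}, {"hand": 20, "dp": [0, 0, -0.2], "spin": 0}, {"hand": 20, "dp": [0, 0, -0.32], "spin": 0}, {"hand": 20, "dp": [0, 0, -0.32], "spin": 0}])

```text
time: 10.55
ee_pos: [0.4427, -0.0289, 0.28]
eef_rot: [0.778, 0.629, 0.002, 0.001]
ft_force: [0.3, -0.1, -0.9]
width: 0.0258
grip_force: 40.0
```

```bash
python3 - <<'E'
from h import *
T=cam("top");S=cam("side")
ims={n:cv2.cvtColor(cv2.imread(f"pics/{n}0.png"),cv2.COLOR_BGR2RGB) for n in("top","side")}
for col,bt,bs in(("red",(355,110,395,155),(325,265,385,345)),("blue",(268,100,302,140),(320,180,375,245)),("yellow",(310,95,345,135),(340,215,392,285))):
    r=[];q=[]
    for n,C,b in(("top",T,bt),("side",S,bs)):
        m=blobs(ims[n],col,25,b,110,25)[1];h=cv2.convexHull(cv2.findNonZero(m));M=cv2.moments(h)
        p=(M["m10"]/M["m00"],M["m01"]/M["m00"]);q.append(np.round(p,1));r.append(ray(C,p))
    p,e=tri(r);print(col,q,np.round(p,4),round(e,4),np.round(onz(T,q[0],.0475),3),np.round(onz(S,q[1],.0475),3))
s=read_state();print(s["ee_pos"],s["time"],s["ft_force"])
E
```

```text
red [array([375. , 134.3]), array([351.8, 305.7])] [ 0.588  -0.3418  0.0487] 0.0008 [ 0.588 -0.342  0.048] [ 0.589 -0.341  0.047]
blue [array([285.4, 120.5]), array([345.2, 211.3])] [ 0.6369 -0.063   0.0518] 0.0003 [ 0.638 -0.063  0.048] [ 0.638 -0.058  0.047]
yellow [array([328.6, 115. ]), array([367.3, 250.2])] [ 0.6528 -0.199   0.0523] 0.0012 [ 0.653 -0.2    0.048] [ 0.656 -0.194  0.047]
[ 0.44273183 -0.02892671  0.28004253] 10.55 [ 0.26474963 -0.13209012 -0.93150662]
```

carry_out(deltas=[{"hand": 20, "dp": [-0.1, 0.08, 0], "spin": 0}, {"hand": 20, "dp": [-0.22, 0.17, 0], "spin": 0}, {"hand": 20, "dp": [-0.35, 0.27, 0], "spin": 0}, {"hand": 20, "dp": [-0.48, 0.38, 0], "spin": 0}, {"hand": 20, "dp": [-0.61, 0.48, 0], "spin": 0}, {"hand": 20, "dp": [-0.74, 0.58, 0], "spin": 0}, {"hand": 20, "dp": [-0.85, 0.67, 0], "spin": 0}, {"hand": 20, "dp": [-0.9, 0.71, 0], "spin": 0}, {"hand": 20, "dp": [-0.9, 0.71, 0], "spin": 0}, {"hand": 20, "dp": [-0.9, 0.71, 0], "spin": 0}])

```text
time: 11.55
ee_pos: [0.5674, -0.2858, 0.2752]
eef_rot: [0.778, 0.629, -0.0, -0.001]
ft_force: [-0.9, 0.4, -0.7]
width: 0.0258
grip_force: 40.0
```

carry_out(deltas=[{"hand": 20, "dp": [-0.08, 0.06, 0], "spin": 0}, {"hand": 20, "dp": [-0.155, 0.119, 0], "spin": 0}, {"hand": 20, "dp": [-0.155, 0.119, 0], "spin": 0}, {"hand": 20, "dp": [-0.155, 0.119, 0], "spin": 0}])

```text
time: 11.95
ee_pos: [0.5887, -0.3291, 0.2759]
eef_rot: [0.777, 0.629, 0.0, -0.0]
ft_force: [-0.0, -0.1, -0.3]
width: 0.0255
grip_force: 40.0
```

```bash
python3 - <<'E'
from h import *
s=read_state();w=camera("wrist");im=camera("side");print(s["ee_pos"],s["eef_rot"],s["width"],s["joint_positions"].round(2))
a=cv2.resize(im[180:340,300:400,::-1],None,fx=3.5,fy=3.5,interpolation=0)
b=cv2.resize(w[100:260,160:340,::-1],None,fx=2.4,fy=3.5,interpolation=0)
cv2.imwrite("pics/p1.png",np.hstack([a,b]))
S=cam("side");tip=s["ee_pos"]-[0,0,.111];print(proj(S,tip),proj(S,[.588,-.342,.095]))
E
```

```text
[ 0.58872041 -0.32914937  0.27589883] [ 7.77342377e-01  6.29077594e-01  1.41716917e-04 -4.35531234e-04] 0.025546097752337175 [-0.05  0.5   0.75  1.26 -0.33  1.51  0.45]
[357.98586765 254.62359573] [354.44209781 288.40731078]
```

View pics/p1.png

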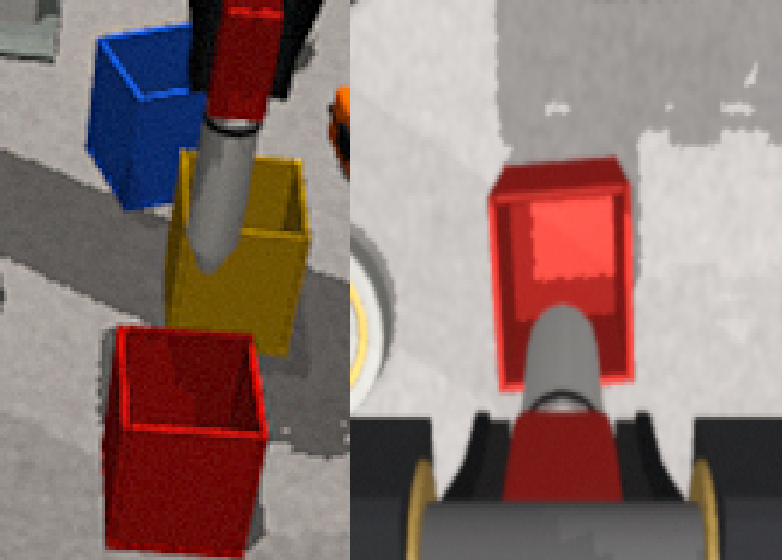

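The tip at crop (208,268) hangs above the red pot, and the wrist view shows the bar inside the rim (500–635 px). I'll lower it and let go.

carry_out(deltas=[{"hand": 20, "dp": [0, 0, 0.12], "spin": 0}, {"hand": 20, "dp": [0, 0, 0.26], "spin": 0}, {"hand": 20, "dp": [0, 0, 0.4], "spin": 0}, {"hand": 20, "dp": [0, 0, 0.52], "spin": 0}, {"hand": 20, "dp": [0, 0, 0.58], "spin": 0}, {"hand": 20, "dp": [0, 0, 0.61], "spin": 0}, {"hand": 20, "dp": [0, 0, 0.624], "spin": 0}, {"hand": 20, "dp": [0, 0, 0.624], "spin": 0}])

```text
time: 12.85
ee_pos: [0.5893, -0.3303, 0.121]
eef_rot: [0.777, 0.629, 0.0, 0.001]
ft_force: [-0.5, -0.8, -0.9]
width: 0.0255
grip_force: 40.0
```

carry_out(deltas=[{"hand": 87, "dp": [0, 0, 0], "spin": 0}, {"hand": 87, "dp": [0, 0, 0], "spin": 0}, {"hand": 87, "dp": [0, 0, 0], "spin": 0}, {"hand": 87, "dp": [0, 0, 0], "spin": 0}, {"hand": 87, "dp": [0, 0, 0], "spin": 0}, {"hand": 87, "dp": [0, 0, 0], "spin": 0}, {"hand": 87, "dp": [0, 0, 0], "spin": 0}, {"hand": 87, "dp": [0, 0, 0], "spin": 0}, {"hand": 87, "dp": [0, 0, -0.15], "spin": 0}, {"hand": 87, "dp": [0, 0, -0.35], "spin": 0}, {"hand": 87, "dp": [0, 0, -0.5], "spin": 0}, {"hand": 87, "dp": [0, 0, -0.64], "spin": 0}, {"hand": 87, "dp": [0, 0, -0.64], "spin": 0}])

```text
time: 14.15
ee_pos: [0.59, -0.3316, 0.2856]
eef_rot: [0.778, 0.629, 0.002, 0.003]
ft_force: [-0.6, 0.3, -0.3]
width: 0.0871
grip_force: 0.0
```

```bash
python3 - <<'E'
from h import *
s=read_state();w=camera("wrist");im=camera("side");t=camera("top")
print(s["ee_pos"],s["eef_rot"],s["width"],s["ft_force"])
C=cam("wrist",st=s);S=cam("side")
for b in blobs(w,"red",100)[0]: print("w",b)
# side: red blob in new picture above rim of pot
for b in blobs(im,"red",60,(310,180,400,345))[0]: print("s",b)
print("rim centre side",proj(S,[.588,-.342,.095]),"upright cap top",proj(S,[.588,-.342,.165]))
E
```

```text
[ 0.59003355 -0.33158513  0.28557532] [0.77751823 0.62884863 0.00160068 0.00349893] 0.08714678713590626 [-0.56216006  0.31904566 -0.32862052]
w (array([459.5, 150.4]), [353, 77, 159, 167, 10750])
w (array([245.1, 174.9]), [215, 142, 60, 65, 3338])
s (array([352.4, 301.8]), [329, 253, 48, 87, 2864])
rim centre side [354.44209781 288.40731078] upright cap top [359.37109778 259.79654933]
```

carry_out(deltas=[{"hand": 87, "dp": [0.16, -0.06, 0], "spin": 0}, {"hand": 87, "dp": [0.35, -0.12, 0], "spin": 0}, {"hand": 87, "dp": [0.53, -0.19, 0], "spin": 0}, {"hand": 87, "dp": [0.72, -0.25, 0], "spin": 0}, {"hand": 87, "dp": [0.9, -0.32, 0], "spin": 0}, {"hand": 87, "dp": [0.95, -0.34, 0], "spin": 0}])

```text
time: 14.9
ee_pos: [0.5545, -0.0734, 0.2784]
eef_rot: [0.775, 0.632, -0.0, -0.002]
ft_force: [-0.3, 0.4, 0.1]
width: 0.0871
grip_force: 0.0
```

carry_out(deltas=[{"hand": 87, "dp": [0.16, -0.06, 0], "spin": 0}, {"hand": 87, "dp": [0.35, -0.12, 0], "spin": 0}, {"hand": 87, "dp": [0.53, -0.19, 0], "spin": 0}, {"hand": 87, "dp": [0.72, -0.25, 0], "spin": 0}, {"hand": 87, "dp": [0.9, -0.32, 0], "spin": 0}, {"hand": 87, "dp": [0.95, -0.34, 0], "spin": 0}, {"hand": 87, "dp": [0.95, -0.34, 0], "spin": 0}])

```text
time: 15.6
ee_pos: [0.5205, 0.1725, 0.2784]
eef_rot: [0.776, 0.631, -0.001, -0.0]
ft_force: [0.1, -1.1, 0.2]
width: 0.0869
grip_force: 0.0
```

```bash
cat >> h.py <<'E'
def go(p,az=None):
    s=read_state();R=Ro.from_quat(s["eef_rot"]).as_matrix();a=np.degrees(np.arctan2(R[1,0],R[0,0]))
    d=np.array(p)-s["ee_pos"];sp=0 if az is None else -((az-a+180)%360-180)/180
    print("pose",s["ee_pos"].round(4),"az",a.round(2),"share",np.round(R.T@d/.25,3),"spin",round(sp,3),"t",s["time"])
E
python3 -c "
from h import *
go([.510,.3023,.2],94.5)"
```

```text
pose [0.5205 0.1725 0.2784] az 78.23 share [ 0.5   -0.146  0.313] spin -0.09 t 15.6
```

carry_out(deltas=[{"hand": 87, "dp": [0.15, -0.05, 0], "spin": -0.04}, {"hand": 87, "dp": [0.3, -0.1, 0], "spin": -0.08}, {"hand": 87, "dp": [0.42, -0.146, 0.08], "spin": -0.09}, {"hand": 87, "dp": [0.5, -0.146, 0.2], "spin": -0.09}, {"hand": 87, "dp": [0.5, -0.146, 0.313], "spin": -0.09}, {"hand": 87, "dp": [0.5, -0.146, 0.313], "spin": -0.09}, {"hand": 87, "dp": [0.5, -0.146, 0.313], "spin": -0.09}, {"hand": 87, "dp": [0.5, -0.146, 0.313], "spin": -0.09}])

```text
time: 16.4
ee_pos: [0.5135, 0.2987, 0.2036]
eef_rot: [0.682, 0.732, 0.001, 0.0]
ft_force: [0.7, 0.1, 0.8]
width: 0.0872
grip_force: 0.0
```

```bash
python3 - <<'E'
from h import *
s=read_state();w=camera("wrist");cv2.imwrite("pics/w3.png",w[:,:,::-1])
C=cam("wrist",st=s);a=np.radians(94.5);u=np.array([np.cos(a),np.sin(a),0]);c=np.array([.510,.3023,.1365])
print("exp cap",proj(C,c),"tip",proj(C,c+.0746*u-[0,0,.1065]))
bl,m=blobs(w,"blue",200,(180,120,330,250));print(bl)
for r in range(160,240,12):
    x=np.where(m[r])[0]; print(r,x.min() if len(x) else 0,x.max() if len(x) else 0)
go([.510,.3023,.118],94.5)
E
```

```text
exp cap [243.3725643  196.51636948] tip [243.7082026  106.47402438]
[(array([243.6, 197.9]), [228, 161, 33, 73, 2237])]
160 0 0
172 229 257
184 228 258
196 228 259
208 228 260
220 228 260
232 231 258
pose [0.5135 0.299  0.2037] az 94.04 share [ 0.014 -0.014  0.343] spin -0.003 t 16.45
```

carry_out(deltas=[{"hand": 87, "dp": [0.014, -0.014, 0.1], "spin": 0}, {"hand": 87, "dp": [0.014, -0.014, 0.22], "spin": 0}, {"hand": 60, "dp": [0.014, -0.014, 0.343], "spin": 0}, {"hand": 20, "dp": [0.014, -0.014, 0.343], "spin": 0}, {"hand": 20, "dp": [0.014, -0.014, 0.343], "spin": 0}, {"hand": 20, "dp": [0.014, -0.014, 0.343], "spin": 0}, {"hand": 20, "dp": [0.014, -0.014, 0.343], "spin": 0}, {"hand": 20, "dp": [0.014, -0.014, 0.343], "spin": 0}, {"hand": 20, "dp": [0.014, -0.014, 0.343], "spin": 0}, {"hand": 20, "dp": [0.014, -0.014, 0.343], "spin": 0}, {"hand": 20, "dp": [0.014, -0.014, 0.343], "spin": 0}, {"hand": 20, "dp": [0.014, -0.014, 0.343], "spin": 0}, {"hand": 20, "dp": [0.014, -0.014, 0.343], "spin": 0}, {"hand": 20, "dp": [0.014, -0.014, 0.343], "spin": 0}, {"hand": 20, "dp": [0.014, -0.014, 0.343], "spin": 0}], force=5)

```text
time: 17.95
ee_pos: [0.5086, 0.303, 0.1162]
eef_rot: [0.681, 0.732, 0.0, -0.0]
ft_force: [-0.6, -0.2, 1.8]
width: 0.0264
grip_force: 5.0
```

carry_out(deltas=[{"hand": 20, "dp": [0.038, 0, -0.022], "spin": 0}, {"hand": 20, "dp": [0.079, 0, -0.043], "spin": 0}, {"hand": 20, "dp": [0.12, 0, -0.061], "spin": 0}, {"hand": 20, "dp": [0.164, 0, -0.074], "spin": 0}, {"hand": 20, "dp": [0.208, 0, -0.084], "spin": 0}, {"hand": 20, "dp": [0.253, 0, -0.09], "spin": 0}, {"hand": 20, "dp": [0.292, 0, -0.092], "spin": 0}, {"hand": 20, "dp": [0.292, 0, -0.092], "spin": 0}, {"hand": 20, "dp": [0.292, 0, -0.092], "spin": 0}])

```text
time: 18.85
ee_pos: [0.5032, 0.3758, 0.1386]
eef_rot: [0.681, 0.732, -0.0, 0.0]
ft_force: [0.3, 0.7, -1.6]
width: 0.0263
grip_force: 5.0
```

carry_out(deltas=[{"hand": 20, "dp": [0, 0, 0], "spin": 0}, {"hand": 20, "dp": [0, 0, 0], "spin": 0}, {"hand": 20, "dp": [0, 0, -0.1], "spin": 0}, {"hand": 20, "dp": [0, 0, -0.25], "spin": 0}, {"hand": 20, "dp": [0, 0, -0.4], "spin": 0}, {"hand": 20, "dp": [0, 0, -0.52], "spin": 0}, {"hand": 20, "dp": [0, 0, -0.52], "spin": 0}, {"hand": 20, "dp": [0, 0, -0.52], "spin": 0}], force=40)

```text
time: 19.65
ee_pos: [0.5035, 0.3756, 0.2692]
eef_rot: [0.681, 0.732, 0.0, -0.0]
ft_force: [0.4, -1.0, -2.6]
width: 0.0257
grip_force: 40.0
```

```bash
python3 - <<'E'
from h import *
s=read_state();w=camera("wrist");im=camera("side");t=camera("top")
cv2.imwrite("pics/w4.png",w[:,:,::-1]);cv2.imwrite("pics/s4.png",im[:,:,::-1])
print(s["ee_pos"],s["width"],s["ft_force"],s["grip_force"])
g=cv2.cvtColor(w,cv2.COLOR_RGB2GRAY);print("wrist col 246 rows170-225",g[170:226:2,246].tolist())
S=cam("side")
u=Ro.from_quat(s["eef_rot"]).as_matrix()[:,0]
tip=s["ee_pos"]-.0065*u-[0,0,.111];q=proj(S,tip);print("tip side exp",q)
gs=cv2.cvtColor(im,cv2.COLOR_RGB2GRAY);x0,y0=np.int32(q)
print(gs[y0-14:y0+8,x0-8:x0+9])
E
```

```text
[0.50345653 0.37557154 0.26918059] 0.025685500236224307 [ 0.37789084 -0.97596635 -2.59200516] 40.00010173302144
wrist col 246 rows170-225 [166, 165, 164, 164, 164, 165, 164, 158, 114, 113, 114, 115, 114, 115, 117, 118, 117, 114, 114, 115, 108, 35, 89, 145, 81, 54, 53, 55]
tip side exp [273.6291807   95.65545911]
[[ 98  97 100  82  43  49  75  81  79  82  81  70  67  94 140 146 147]
 [ 98 101 101  89  55  55  77  78  79  80  80  76  68  91 136 149 144]
 [101  98 104  96  62  52  73  76  82  83  78  75  68  92 136 149 145]
 [103  98 103 104  86  56  69  77  81  83  82  75  65  94 134 147 147]
 [100 102 103 106  91  68  76  80  81  81  78  76  62  93 136 143 143]
 [ 96  99  96  99  86  63  73  79  83  80  81  76  62  95 143 143 141]
 [ 90  92  95  93  80  64  70  82  81  82  76  72  63 108 146 141 140]
 [ 96  94  94  94  85  68  70  81  80  82  81  74  60 108 149 143 141]
 [ 98 100  99 100  97  77  71  77  83  84  79  78  58  86 136 144 144]
 [101 101 103 103 103  92  74  75  83  83  80  74  57  57 114 151 147]
 [104 104 106 106 107 101  84  67  78  81  76  66  51  45 106 152 143]
 [109 106 103 108 100 106  89  68  78  73  73  61  43  36  85 139 144]
 [ 96  97  95  93  92  95  87  71  72  77  63  43  35  36  57 128 159]
 [102 101 108 112 113 113 112  94  69  65  76 103 117 100 108 137 156]
 [131 129 131 135 132 132 134 132 120 112 122 144 154 144 141 141 134]
 [138 135 135 139 132 140 139 141 144 142 144 141 141 142 142 134 136]
 [135 135 134 137 135 141 140 140 136 137 139 138 141 140 142 143 139]
 [139 132 138 133 138 138 137 132 136 134 138 139 139 137 137 144 139]
 [137 133 132 130 135 133 137 138 134 138 142 140 137 138 139 138 139]
 [137 135 129 137 136 132 132 130 133 134 135 133 134 132 135 135 139]
 [137 134 136 135 138 137 136 135 140 136 137 135 137 135 138 138 142]
 [133 131 137 137 140 137 142 136 138 140 139 137 137 139 140 138 138]]
```

carry_out(deltas=[{"hand": 20, "dp": [-0.12, -0.01, 0], "spin": 0}, {"hand": 20, "dp": [-0.28, -0.03, 0], "spin": 0}, {"hand": 20, "dp": [-0.45, -0.05, 0], "spin": 0}, {"hand": 20, "dp": [-0.62, -0.07, 0], "spin": 0}, {"hand": 20, "dp": [-0.79, -0.09, 0], "spin": 0}, {"hand": 20, "dp": [-0.95, -0.11, 0], "spin": 0}])

```text
time: 20.4
ee_pos: [0.4922, 0.1348, 0.268]
eef_rot: [0.681, 0.732, -0.001, -0.0]
ft_force: [0.6, 0.2, -1.4]
width: 0.0258
grip_force: 40.0
```

carry_out(deltas=[{"hand": 20, "dp": [-0.16, -0.02, 0], "spin": 0}, {"hand": 20, "dp": [-0.33, -0.04, 0], "spin": 0}, {"hand": 20, "dp": [-0.5, -0.06, 0], "spin": 0}, {"hand": 20, "dp": [-0.67, -0.08, 0], "spin": 0}, {"hand": 20, "dp": [-0.8, -0.1, 0], "spin": 0}, {"hand": 20, "dp": [-0.9, -0.11, 0], "spin": 0}, {"hand": 20, "dp": [-0.9, -0.11, 0], "spin": 0}])

```text
time: 21.1
ee_pos: [0.4807, -0.0934, 0.2684]
eef_rot: [0.683, 0.73, -0.001, -0.0]
ft_force: [-0.5, 0.2, -2.0]
width: 0.0259
grip_force: 40.0
```

```bash
python3 -c "
from h import *
go([.4755,-.1739,.217]);s=read_state();print(s['joint_positions'].round(2),s['eef_rot'],s['width'])"
```

```text
pose [ 0.4807 -0.0934  0.2684] az 93.81 share [-0.32  -0.042  0.206] spin 0 t 21.1
[-0.64 -0.03  0.73  1.77  0.02  1.4   0.16] [ 6.83239756e-01  7.30193892e-01 -5.43400454e-04 -1.44412883e-04] 0.02594960730851372
```

carry_out(deltas=[{"hand": 20, "dp": [-0.12, -0.02, 0], "spin": 0}, {"hand": 20, "dp": [-0.25, -0.042, 0.03], "spin": 0}, {"hand": 20, "dp": [-0.32, -0.042, 0.1], "spin": 0}, {"hand": 20, "dp": [-0.32, -0.042, 0.18], "spin": 0}, {"hand": 20, "dp": [-0.32, -0.042, 0.206], "spin": 0}, {"hand": 20, "dp": [-0.32, -0.042, 0.206], "spin": 0}, {"hand": 20, "dp": [-0.32, -0.042, 0.206], "spin": 0}, {"hand": 20, "dp": [-0.32, -0.042, 0.206], "spin": 0}])

```text
time: 21.9
ee_pos: [0.4777, -0.1696, 0.2183]
eef_rot: [0.681, 0.732, 0.0, 0.0]
ft_force: [0.4, -0.0, -0.8]
width: 0.026
grip_force: 40.0
```

```bash
python3 - <<'E'
from h import *
go([.4755,-.1739,.1965])
s=read_state();w=camera("wrist");im=camera("side")
C=cam("wrist",st=s);S=cam("side");u=Ro.from_quat(s["eef_rot"]).as_matrix()[:,0]
tip=s["ee_pos"]-.005*u-[0,0,.109];pad=[.4758,-.1789,.0855]
print("wrist: pad exp",proj(C,pad),"tip",proj(C,tip),"side: pad",proj(S,pad),"tip",proj(S,tip))
print("blue wrist",[b for b in blobs(w,"blue",100,(180,120,320,260))[0]])
print("white wrist",white(w,(220,160,275,215)),"white side",white(im,(270,220,296,245)))
g=cv2.cvtColor(im,cv2.COLOR_RGB2GRAY);x,y=np.int32(proj(S,tip));print(g[y-6:y+14,x-9:x+10]); print(x-9,y-6)
E
```

```text
pose [ 0.4777 -0.1696  0.2183] az 94.19 share [-0.016 -0.01   0.087] spin 0 t 21.9
wrist: pad exp [244.96604291 191.31167726] tip [247.35357595 193.46619647] side: pad [282.46456861 235.24207531] tip [283.672368   225.02927813]
blue wrist [(array([246.4, 176.4]), [227, 161, 40, 36, 795]), (array([248. , 230.8]), [223, 217, 51, 26, 1120])]
white wrist [(array([220.7, 161.4]), [220, 160, 3, 5, 10]), (array([244.6, 184.7]), [238, 182, 16, 8, 49]), (array([269.8, 203.9]), [264, 187, 11, 28, 210]), (array([224.9, 204.7]), [220, 190, 13, 25, 226])] white side [(array([283.6, 235.7]), [279, 233, 10, 6, 42])]
[[ 45  40  40  50  80  84  76  88  87  97 102 102  93  89  82  79  88  87
   89]
 [ 40  46  31  52  77  92  84  80  92  94 103  95  91  83  85  84  92  94
   93]
 [ 41  44  31  55  90  94  81  81  83  92  95  92  86  86  87  87  89  91
   89]
 [ 46  38  27  59  88  96  85  94  96  85  86  87  84  81  89  86  86  86
   86]
 [ 39  34  19  50  85  92  89  94  92  82  82  86  82  85  89  80  86  83
   87]
 [ 34  17  21  52  85  91  85  82  83  81  86  80  76  82  84  87  87  86
   86]
 [ 32
[... 437 characters left out ...]
  74  74  77  87  90  93  91  86  86
   93]
 [ 81  88  85  88  77  68  58  46  38  37  39  50  61  68  80  87  90  92
   84]
 [ 88  90  83  70  50  34  49  94 121 111 101  94  65  39  46  68  86  87
   87]
 [ 92  87  61  58  59 143 169 129 149 140 129 123 109  85  42  28  59  78
   81]
 [ 92  84  70  66 103 216 222 110 159 203 201 210 176 163 164  51  65  81
   86]
 [ 88  84  77  69 126 217 232 197 223 241 240 242 228 234 220  69  76  92
   91]
 [ 87  67  61  72  98 193 246 243 239 234 235 237 240 241 178  66  76  90
   89]
 [115 108  50  74  72 117 191 230 240 242 242 245 241 187  99  72  71  79
   89]
 [114 122  61  49  70  70 103 158 183 201 200 199 174 105  66  73  58  66
   97]]
274 219
```

carry_out(deltas=[{"hand": 20, "dp": [-0.016, -0.004, 0.02], "spin": 0}, {"hand": 20, "dp": [-0.016, -0.004, 0.045], "spin": 0}, {"hand": 20, "dp": [-0.016, -0.004, 0.065], "spin": 0}, {"hand": 20, "dp": [-0.016, -0.004, 0.076], "spin": 0}, {"hand": 20, "dp": [-0.016, -0.004, 0.076], "spin": 0}, {"hand": 20, "dp": [-0.016, -0.004, 0.076], "spin": 0}])

```text
time: 22.6
ee_pos: [0.4764, -0.1741, 0.1985]
eef_rot: [0.681, 0.732, -0.0, -0.0]
ft_force: [0.4, 0.0, -1.3]
width: 0.0257
grip_force: 40.0
```

carry_out(deltas=[{"hand": 20, "dp": [0, 0, 0.004], "spin": 0}, {"hand": 20, "dp": [0, 0, 0.008], "spin": 0}, {"hand": 20, "dp": [0, 0, 0.008], "spin": 0}])

```text
time: 22.9
ee_pos: [0.4764, -0.174, 0.1965]
eef_rot: [0.681, 0.732, 0.0, -0.0]
ft_force: [-0.7, 0.5, -2.2]
width: 0.0253
grip_force: 40.0
```

carry_out(deltas=[{"hand": 20, "dp": [0, 0, 0.004], "spin": 0}, {"hand": 20, "dp": [0, 0, 0.008], "spin": 0}, {"hand": 20, "dp": [0, 0, 0.008], "spin": 0}])

```text
time: 23.2
ee_pos: [0.4763, -0.174, 0.1944]
eef_rot: [0.681, 0.732, -0.0, -0.0]
ft_force: [0.5, 0.0, -2.0]
width: 0.0257
grip_force: 40.0
```

carry_out(deltas=[{"hand": 20, "dp": [0, 0, 0.004], "spin": 0}, {"hand": 20, "dp": [0, 0, 0.008], "spin": 0}, {"hand": 20, "dp": [0, 0, 0.008], "spin": 0}])

```text
time: 23.5
ee_pos: [0.4765, -0.1741, 0.1926]
eef_rot: [0.681, 0.732, 0.0, 0.0]
ft_force: [-0.1, 0.4, -0.4]
width: 0.0257
grip_force: 40.0
```

carry_out(deltas=[{"hand": 20, "dp": [0, 0, 0.004], "spin": 0}, {"hand": 20, "dp": [0, 0, 0.008], "spin": 0}, {"hand": 20, "dp": [0, 0, 0.008], "spin": 0}])

```text
time: 23.8
ee_pos: [0.4765, -0.1741, 0.1906]
eef_rot: [0.681, 0.732, 0.0, 0.0]
ft_force: [-0.1, 0.6, 1.8]
width: 0.0258
grip_force: 40.0
```

carry_out(deltas=[{"hand": 20, "dp": [0, 0, 0.004], "spin": 0}, {"hand": 20, "dp": [0, 0, 0.008], "spin": 0}, {"hand": 20, "dp": [0, 0, 0.01], "spin": 0}, {"hand": 20, "dp": [0, 0, 0.01], "spin": 0}])

```text
time: 24.2
ee_pos: [0.4765, -0.1741, 0.1881]
eef_rot: [0.681, 0.732, 0.0, 0.0]
ft_force: [-0.5, -0.6, 3.9]
width: 0.0256
grip_force: 40.0
```

```bash
python3 - <<'E'
from h import *
for i in range(3):
    s=read_state();im=camera("side");print(s["ee_pos"],s["ft_force"])
for n,x in(("before",cv2.imread("pics/side0.png")[:,:,::-1]),("now",im)): print(n,blobs(x,"blue",20,(268,225,298,262))[0])
E
```

```text
[ 0.4764831  -0.17409038  0.18810966] [-0.52009717 -0.64015047  3.93070467]
[ 0.47648437 -0.17409505  0.18813899] [-1.07716444  0.58240475  3.6838663 ]
[ 0.47650214 -0.17409597  0.1881508 ] [-0.7909096 -0.3224032  4.4550662]
before [(array([283. , 237.4]), [276, 231, 15, 12, 95]), (array([282.3, 254.4]), [272, 243, 22, 19, 280])]
now [(array([283.1, 239.7]), [276, 233, 16, 12, 90]), (array([282.5, 254.5]), [272, 243, 23, 19, 277])]
```

carry_out(deltas=[{"hand": 20, "dp": [0, 0, 0.001], "spin": 0}, {"hand": 20, "dp": [0, 0, 0.001], "spin": 0}, {"hand": 20, "dp": [0, 0, 0.001], "spin": 0}, {"hand": 20, "dp": [0, 0, 0.001], "spin": 0}, {"hand": 20, "dp": [0, 0, 0.001], "spin": 0}, {"hand": 20, "dp": [0, 0, -0.05], "spin": 0}, {"hand": 20, "dp": [0, 0, -0.2], "spin": 0}, {"hand": 20, "dp": [0, 0, -0.35], "spin": 0}, {"hand": 20, "dp": [0, 0, -0.35], "spin": 0}, {"hand": 20, "dp": [0, 0, -0.35], "spin": 0}])

```text
time: 25.35
ee_pos: [0.4765, -0.1741, 0.276]
eef_rot: [0.681, 0.732, 0.0, 0.0]
ft_force: [-0.4, 0.1, -2.0]
width: 0.0257
grip_force: 40.0
```

```bash
python3 -c "
from h import *
go([.636,-.053,.275])"
```

```text
pose [ 0.4765 -0.1741  0.276 ] az 94.15 share [0.437 0.671 0.005] spin 0 t 25.35
```

carry_out(deltas=[{"hand": 20, "dp": [0.06, 0.1, 0], "spin": 0}, {"hand": 20, "dp": [0.14, 0.22, 0], "spin": 0}, {"hand": 20, "dp": [0.22, 0.34, 0], "spin": 0}, {"hand": 20, "dp": [0.3, 0.46, 0], "spin": 0}, {"hand": 20, "dp": [0.38, 0.58, 0], "spin": 0}, {"hand": 20, "dp": [0.437, 0.671, 0], "spin": 0}, {"hand": 20, "dp": [0.437, 0.671, 0], "spin": 0}, {"hand": 20, "dp": [0.437, 0.671, 0], "spin": 0}, {"hand": 20, "dp": [0.437, 0.671, 0], "spin": 0}])

```text
time: 26.25
ee_pos: [0.6349, -0.0541, 0.2749]
eef_rot: [0.682, 0.732, -0.001, -0.0]
ft_force: [-0.2, 0.5, -1.3]
width: 0.0258
grip_force: 40.0
```

```bash
python3 - <<'E'
from h import *
go([.636,-.053,.119])
s=read_state();w=camera("wrist");C=cam("wrist",st=s);u=Ro.from_quat(s["eef_rot"]).as_matrix()[:,0]
print("tip",proj(C,s["ee_pos"]-.005*u-[0,0,.109]),"rim",proj(C,[.637,-.063,.095]),[b for b in blobs(w,"blue",200,smin=100)[0]])
E
```

```text
pose [ 0.6349 -0.0541  0.2749] az 94.05 share [0.004 0.006 0.624] spin 0 t 26.25
tip [247.64832074 193.43859923] rim [248.91780975 181.2881889 ] [(array([249. , 171.8]), [216, 141, 65, 71, 3073]), (array([248. , 230.6]), [223, 217, 51, 26, 1147]), (array([248. , 282.4]), [218, 270, 61, 26, 1552])]
```

carry_out(deltas=[{"hand": 20, "dp": [0, 0, 0.12], "spin": 0}, {"hand": 20, "dp": [0, 0, 0.26], "spin": 0}, {"hand": 20, "dp": [0, 0, 0.4], "spin": 0}, {"hand": 20, "dp": [0, 0, 0.52], "spin": 0}, {"hand": 20, "dp": [0, 0, 0.58], "spin": 0}, {"hand": 20, "dp": [0, 0, 0.61], "spin": 0}, {"hand": 20, "dp": [0, 0, 0.62], "spin": 0}, {"hand": 20, "dp": [0, 0, 0.62], "spin": 0}])

```text
time: 27.1
ee_pos: [0.6364, -0.0532, 0.1217]
eef_rot: [0.681, 0.732, 0.001, 0.001]
ft_force: [0.3, -0.6, -0.8]
width: 0.0256
grip_force: 40.0
```

carry_out(deltas=[{"hand": 87, "dp": [0, 0, 0], "spin": 0}, {"hand": 87, "dp": [0, 0, 0], "spin": 0}, {"hand": 87, "dp": [0, 0, 0], "spin": 0}, {"hand": 87, "dp": [0, 0, 0], "spin": 0}, {"hand": 87, "dp": [0, 0, 0], "spin": 0}, {"hand": 87, "dp": [0, 0, 0], "spin": 0}, {"hand": 87, "dp": [0, 0, 0], "spin": 0}, {"hand": 87, "dp": [0, 0, 0], "spin": 0}, {"hand": 87, "dp": [0, 0, -0.15], "spin": 0}, {"hand": 87, "dp": [0, 0, -0.35], "spin": 0}, {"hand": 87, "dp": [0, 0, -0.5], "spin": 0}, {"hand": 87, "dp": [0, 0, -0.64], "spin": 0}, {"hand": 87, "dp": [0, 0, -0.64], "spin": 0}, {"hand": 87, "dp": [0, 0, -0.64], "spin": 0}, {"hand": 87, "dp": [0, 0, -0.64], "spin": 0}])

```text
time: 28.6
ee_pos: [0.6353, -0.0528, 0.2793]
eef_rot: [0.681, 0.732, -0.001, -0.001]
ft_force: [-0.7, 0.4, -0.0]
width: 0.0868
grip_force: 0.0
```

```bash
python3 - <<'E'
from h import *
s=read_state();print(s["ee_pos"],s["width"],s["grip_force"],s["time"])
im=camera("side");S=cam("side")
o=cv2.imread("pics/side0.png")[:,:,::-1]
for c,b,p in(("red",(310,220,400,345),(.588,-.342)),("blue",(318,140,378,245),(.637,-.063))):
    for n,x in(("start",o),("now",im)): print(c,n,[q for q in blobs(x,c,60,b)[0]])
    print("upright cap top exp",proj(S,[*p,.165]))
E
```

```text
[ 0.63534822 -0.05278551  0.27926504] 0.08676856621459764 0.0 28.6
red start [(array([351.8, 305.6]), [329, 273, 48, 67, 2735])]
red now [(array([352.3, 301.8]), [329, 253, 48, 87, 2844])]
upright cap top exp [359.37109778 259.79654933]
blue start [(array([344.6, 210.4]), [325, 186, 44, 54, 1676])]
blue now [(array([345.2, 206.5]), [325, 167, 44, 73, 1792])]
upright cap top exp [350.91287332 170.57790028]
```

Both caps stand above their own pots' rims and the gripper is clear of both probes, so I'm handing the job in.

```bash
python3 -c "
from bench import *
print(close_job())"
```

```text
the job is handed in; nothing more can be done
None
```

The job is handed in after about 29 s on the robot's clock, without a verdict: by force and camera readings both probes were pressed about 5 mm on their own pads, red first, then released tip down in their own pots; I did not re-measure the bearings, tester or caliper afterwards.

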